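# Roll a tube into the V-block and slide it against the stop

### The arm

A 6-joint arm with a two-finger parallel gripper is mounted at the origin on the work surface. World frame = base frame: x ahead of the robot, y to its left, z up, the work surface at z = 0. Lengths are in mm, angles in rad, forces in N, time in s.
With the tool pointing down it reaches from about 350 to 875 mm from the base axis. Payload 4.2 kg.
Tool frame: the origin (TCP) lies midway between the tips of the shut fingers; the grasp point (between the pads) lies 19 mm behind it; z points along the fingers, y is the direction in which the jaws open and shut (so a half turn about z gives the same grasp; the last joint's range is limited). The gripper opens to 85 mm and grips with 20 to 120 N. Pads are 22 mm wide; open, the fingers measure 114 mm over their backs; the gripper's body (76 mm by 85 mm) begins 54 mm behind the grasp point. The pads swing forward as they close: fully open they stand 13 mm farther back than shut.
Start: joints at [0.259, 0.385, 0.008, 0, -1.194, -0.259], TCP at [624.979, 0.025, 207.312] pointing down, gripper open.
Joint ranges: [-3.14, 3.14], [-1.21, 2.06], [-1.07, 1.41], [-3.16, 2.05], [-2.99, -0.16], [-3.1, 3.1]. Speed limits (rad/s): [2.79, 2.79, 3.14, 3.14, 3.14, 3.14].

### API

Orientations are given as a unit quaternion [x, y, z, w].
In Python, from bench import readout, optics, workorder, nets gives the robot as it stands. The module is installed in compiled form; this text tells all that it offers.
- The arm moves only by the tool move_arm, never from a script. Its argument "steps" is a list of rows, each a list of 7 numbers: the opening, from -1 (shut) to 1 (fully open), so that 0 is half open, then the shift along the world's x, y, z in mm, then the turn, a rotation vector about the world's x, y, z in rad. In form: [[gripper, tx, ty, tz, wx, wy, wz], ...]. A call has 1 to 5 rows; each row is the pose to reach, as a shift and turn from the pose commanded when the call began; what a row does not reach only later rows make up. A row lasts 1/12 s, in which the tool goes at most 41.7 mm and 7.16 degrees, less where a joint would pass 70% of its speed; a pose out of reach is approached as far as the arm can. A call with a gripper value outside its range is refused whole. The fingers move at their own pace and stop on an object; the grip force is fixed at half the most. Time passes only in rows, so rows that repeat a pose let the fingers close. It gives the time, the measured TCP pose, the force and the opening at its end, in the units of the state.
- readout.read_state(): the state, without advancing time (a new reading comes with each control period).
- optics.get_image(name): name is "scene" or "side" or "wrist"; returns a dict with "frame" (384x512x3 uint8, blue, green, red), "fx", "fy", "cx", "cy" (pixels), "rvec" (rotation vector, rad) and "tvec" (3), from world to camera coordinates, as OpenCV has them. Camera axes: x right, y down, z forward; pixel columns grow to the right and rows downward; lengths in mm; the calibration is good to about 2 mm. The wrist camera is an equidistant fisheye: a pixel r from the principal point sees the ray r / f radians off the axis. A picture is of the moment at which its call begins. There is no depth.
- workorder.job_done(): hands the job in, once; it reports no verdict.
Trained networks look in a picture, given as the dict that the camera call returned (one of the last four; its "shot" number tells which), for a name from the list of things; names that differ only in an ending like _2 or _b are one class to them, and where a whole thing is asked for, a point or a joint stands for the part that bears it (a point fixed in the world has none). Each returns a list of dicts, best first, with "conf" (0 to 1); they miss things now and then, are a little off and sometimes report something else, mostly with a low value. They report only what shows in the picture. A call takes as long as a camera call. They do not tell look-alikes from the thing itself.
- nets.silhouettes(name, picture): "region" (384x512 bool, what is visible of it) and "extent" ([left, top, right, bottom] in pixels, round what is visible of it).
- nets.tip_of(name, picture): "uv" ([column, row] in pixels: a listed point, or the origin of a listed thing).
The state is a dict: "clock": time; "joints": joint angles; "joint_vel": joint speeds; "joint_efforts": joint torques, N m; "position": TCP position; "ee_rot": TCP orientation; "contact_force": force on the tool from outside, world axes, zero at the start; "wrist_torque": the same for the moment, N m; "gripper_width": finger opening in mm.
Only numpy, scipy, OpenCV 4.12 (cv2) and the standard library are available. Lean on these libraries where they do the work, as an engineer would, in place of code of your own. Each camera call takes 0.05 s, during which the arm holds its last target.

### The job

Without picking it up, push the long aluminium tube by its side so that it rolls along the bench, up the ramp and into the groove of the V-block; then push on its right-hand end to slide it along the groove until its other end rests against the end stop. Only push it with the fingertips or the outside of the fingers: never take it between the fingers, lift or carry it; leave the other things on the bench where they are, and finish with the tube at rest and the robot clear.

Things in the scene. Friction and masses are not known exactly. Their poses are not given: they have to be found in the camera images.
- tube: long smooth aluminium tube (slippery, friction about 0.4) with flush black end caps: plain cylinder, 50 mm diameter, 180 mm long, 0.26 to 0.44 kg, free to roll. Origin at its middle ON THE AXIS (25 mm above the bench at the start); y runs along the tube, to the left seen from the robot; x and z turn as it rolls. Starts between robot and V-block, within 0.12 rad of parallel to the groove
- tube_left (a point): centre of the tube's left (+y) end face, 90 mm from its middle: the end that goes against the stop
- tube_right (a point): centre of the tube's right (-y) end face, 90 mm from its middle: the end to push on
- tube_mid_left (a point): point on the tube's axis, 40 mm from its middle towards the left end
- tube_mid_right (a point): point on the tube's axis, 40 mm from its middle towards the right end
- vblock: steel V-block screwed to the bench, 160 mm long in y (-80 to +80 mm), x from -70 to 55 mm. Origin on the bench surface below the axis of a seated tube, midway along the block. x points across the groove, away from the robot; y along the groove, to the left. Seated tube: axis at x = 0, 27.7 mm above the bench, its right end 20 mm out past the block. Far flank at 45 degrees, back wall 32 mm high
- crest (a point): middle of the crest between ramp and groove, 10 mm above the bench, 19 mm from the V-block's origin towards the robot. The lead-in ramp, as long as the block, rises to it from the bench over 51 mm; beyond it the groove drops and the tube rolls in by itself
- stop_face (a point): point on the face of the end stop, 80 mm from the V-block's origin along y, where the centre of the tube's left end comes to rest. The stop is an upright plate across the left end of the groove, 45 mm high, 12 mm thick, from x = -20 to 55 mm of the V-block
- short_tube: bystander, not to be disturbed: short upright offcut of the same tube, 50 mm diameter, 70 mm tall, standing on end; origin at the centre of its underside
- tape: bystander, not to be disturbed: black plastic ring, 96 mm across, 24 mm high, lying flat; origin at the centre of its underside
- gauge: bystander, not to be disturbed: dark steel gauge block, 60 x 25 x 20 mm, lying flat; origin at the centre of its underside
- jar: bystander, not to be disturbed: clear jar with a black lid, 52 mm diameter, 60 mm tall; origin at the centre of its underside
- bracket: bystander, not to be disturbed: small aluminium angle bracket, 50 x 40 mm foot, 40 mm tall; origin on its underside
Not all that is in view belongs to the job. Several things have the shape of the tube; the one meant has the colours described above.

How it is judged (in metres and radians):
On the way, in this order (a step that is already met when the one before it is completed fails the run):
1. the tube has been rolled into the groove of the V-block (x of tube in the frame of vblock between -0.004 and 0.004 m and z of tube in the frame of vblock below 0.031 m and angle between the y axis of tube and the y axis of vblock, either way round below 0.05 rad), for 0.2 s.
2. the seated tube has been slid against the end stop (all of step 1 and y of tube_left in the frame of vblock above 0.077 m), for 0.2 s.
At the end, for the whole second after the job is handed in: The tube lies seated in the groove (axis within 4 mm of the seat across the groove, no higher than 31 mm above the bench, within 0.05 rad of parallel), its left end within 3 mm of the end stop's face, at rest (all of step 2 and linear speed of tube below 0.01 m/s and angular speed of tube below 0.2 rad/s); the robot touches nothing.
It fails at once if the tube is lifted or carried: its axis higher than 42 mm above the bench anywhere, or higher than 31 mm before the ramp (it is at 25 mm on the bench, 35 mm on the crest) (height (world z) of any of tube, tube_left, tube_right above 0.042 m or (height (world z) of tube above 0.031 m and x of tube in the frame of vblock below -0.07 m) or (height (world z) of tube_left above 0.031 m and x of tube_left in the frame of vblock below -0.07 m) or (height (world z) of tube_right above 0.031 m and x of tube_right in the frame of vblock below -0.07 m)).
It fails at once if the tube is taken between the fingers (the grasp point inside the tube) (distance between the grasp point and tube below 0.024 m or distance between the grasp point and tube_mid_left below 0.024 m or distance between the grasp point and tube_mid_right below 0.024 m).
It fails at once if a bystander is moved more than 15 mm (distance of any of short_tube, tape, gauge, jar, bracket from where it was at the start of the episode above 0.015 m).
It also fails if it takes over 45 s, if anything falls off the work surface, if the arm or the gripper's body presses on something with over 40 N, if the wrist force passes 120 N, or if a joint passes its speed limit or range.

## Working session

There is one attempt and no reset: what is moved stays moved. The work goes in short steps, Python scripts to look and compute and a tool call to move; the robot and the scene stay as the last step left them, time stands still between calls to the robot, and variables do not carry over. Pictures are saved under pics/ and viewed, and the job is handed in when it is done.

Besides the shell and the picture viewer there is one more tool, called after ">>>" as name(argument=value, ...) on one line, values as JSON. move_arm: Moves the arm, as the interface text tells. Its arguments: {"type":"object","properties":{"steps":{"type":"array","items":{"type":"array","items":{"type":"number"}}}},"required":["steps"]}

```bash
mkdir -p pics
cat > h.py <<'E'
import numpy as np, cv2
from bench import readout, optics, workorder, nets
def cam(im):
    R=cv2.Rodrigues(np.array(im['rvec'],float))[0]; t=np.array(im['tvec'],float).ravel(); return R,t
def ray(im,uv,fish=False):
    R,t=cam(im)
    x=(uv[0]-im['cx'])/im['fx']; y=(uv[1]-im['cy'])/im['fy']
    if fish:
        r=np.hypot(x,y); d=np.array([np.sin(r)*x/max(r,1e-9),np.sin(r)*y/max(r,1e-9),np.cos(r)])
    else: d=np.array([x,y,1.])
    return -R.T@t, R.T@d
def at_z(im,uv,z,fish=False):
    o,d=ray(im,uv,fish); return o+d*(z-o[2])/d[2]
def proj(im,P,fish=False):
    R,t=cam(im); p=R@np.array(P,float)+t
    if fish:
        r=np.hypot(p[0],p[1]); th=np.arctan2(r,p[2]); k=th/max(r,1e-9); x,y=p[0]*k,p[1]*k
    else: x,y=p[:2]/p[2]
    return np.array([im['cx']+im['fx']*x, im['cy']+im['fy']*y])
def tri(a,ua,b,ub):
    oa,da=ray(a,ua);ob,db=ray(b,ub)
    s=np.linalg.lstsq(np.c_[da,-db],ob-oa,rcond=None)[0]
    p=oa+da*s[0];q=ob+db*s[1]; return (p+q)/2,np.linalg.norm(p-q)
E
python3 - <<'E'
from h import *
s=readout.read_state();print(s)
for n in ['scene','side','wrist']:
    im=optics.get_image(n); cv2.imwrite(f'pics/{n}0.png',im['frame'])
    R,t=cam(im);print(n,(-R.T@t).round(0),im['fx'],im['cx'],im['cy'])
    for k in ['tube','tube_left','tube_right','vblock','crest','stop_face','short_tube','tape','gauge','jar','bracket']:
        for r in nets.tip_of(k,im)[:3]:
            zz={'tube':25,'tube_left':25,'tube_right':25,'crest':10,'stop_face':27.7}.get(k,0)
            print('  ',k,np.round(r['uv'],1),round(r['conf'],2),at_z(im,r['uv'],zz,n=='wrist').round(0))
E
```

```text
{'clock': 0.0, 'joints': array([ 2.58580668e-01,  3.85533547e-01,  6.61934158e-03, -5.20302234e-04,
       -1.19399271e+00, -2.58606202e-01]), 'joint_vel': array([ 0.00143067,  0.00094691, -0.00046935, -0.00080547, -0.00010211,
       -0.00201014]), 'joint_efforts': array([-9.55001960e-04, -3.92286408e+01,  1.88399577e+01,  4.18616563e+00,
       -4.72148502e-03,  8.27910434e-07]), 'position': array([6.24358312e+02, 9.81737406e-03, 2.06229829e+02]), 'ee_rot': array([-0.70702947,  0.70718326,  0.00073959, -0.00079065]), 'contact_force': array([ 0.22093549, -0.28721047, -1.12671079]), 'wrist_torque': array([0.03571669, 0.00156227, 0.02296144]), 'gripper_width': 85.7381895842525}
scene [981. 499. 532.] 383.6395314577422 261.267183333602 190.03000173085474
   tube [259.2 183.3] 0.86 [464. -50.  25.]
   tube [139.3 158.4] 0.56 [ 614. -347.   25.]
   tube_left [287.9 198.3] 0.8 [458.  38.  25.]
   tube_left [237.2 138.2] 0.62 [ 352. -261.   25.]
   tube_left [172.5 145.2] 0.62 [ 511. -350.   25.]
   tube_right [231.5 172.4] 0.76 [ 481. -132.   25.]
   tube_right [108.6 168.9] 0.66 [ 696. -
[... 1607 characters left out ...]
be [474.5  40.9] 0.74 [ 306. -193.   25.]
   tube [377.7 128.8] 0.66 [470. -50.  25.]
   tube_left [376.1 198. ] 0.97 [464.  40.  25.]
   tube_right [379.   61.5] 0.92 [ 470. -135.   25.]
   tube_right [504.4  91.4] 0.65 [ 239. -127.   25.]
   vblock [281.6 167. ] 0.68 [588.   5.   0.]
   crest [299.3 167.7] 0.65 [566.   4.  10.]
   stop_face [288.2 234.9] 0.67 [580.  88.  28.]
   stop_face [380.   96.7] 0.43 [469. -90.  28.]
   short_tube [328.7 273.7] 0.7 [511. 166.   0.]
   tape [395.1 254.9] 0.98 [405. 140.  -0.]
   tape [300.1 167.9] 0.5 [564.   6.   0.]
   gauge [301.7 167.8] 0.59 [562.   6.   0.]
   jar [185.4 111.9] 0.66 [711. -67.   0.]
   bracket [199.1 200.9] 0.93 [697.  51.   0.]
```

Run:
```python
import cv2,numpy as np
a=cv2.imread('pics/scene0.png');b=cv2.imread('pics/side0.png');c=cv2.imread('pics/wrist0.png')
cv2.imwrite('pics/sc_crop.png',cv2.resize(a[110:290,90:360],None,fx=2.9,fy=2.9,interpolation=3))
cv2.imwrite('pics/si_crop.png',cv2.resize(b[90:300,160:430],None,fx=2.8,fy=2.8,interpolation=3))
cv2.imwrite('pics/wr.png',cv2.resize(c,(780,585)))
```

```text
(no output)
```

View pics/sc_crop.png

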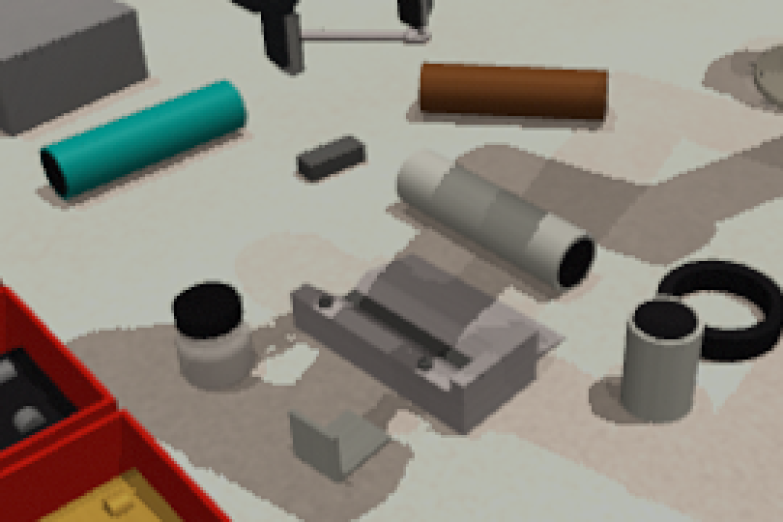

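View pics/si_crop.png

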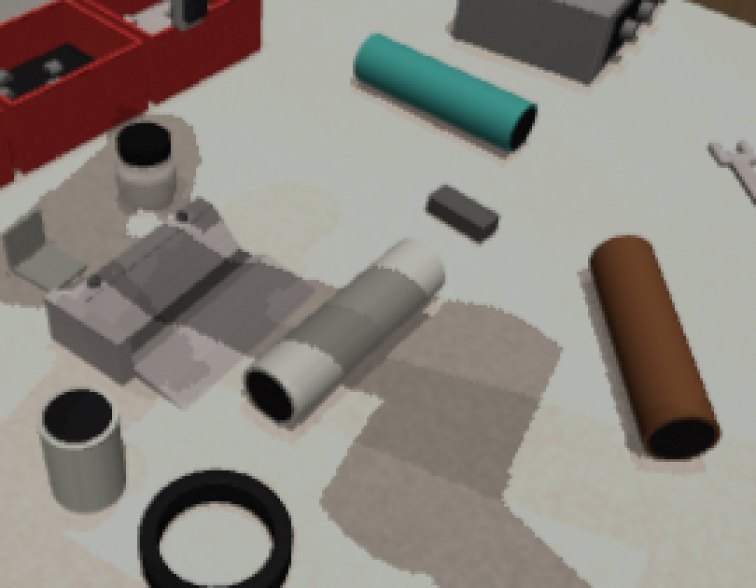

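View pics/wr.png

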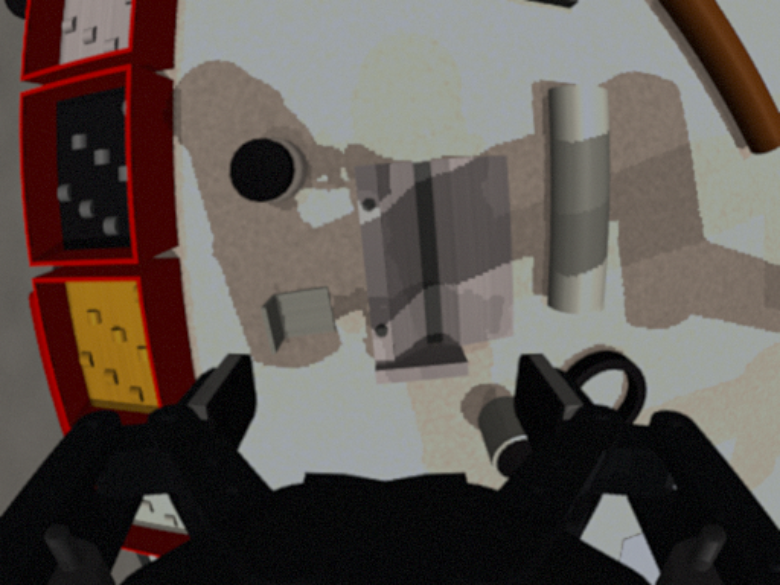

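```bash
cat > fit.py <<'E'
from h import *
from scipy.optimize import least_squares
def fit(verbose=True,cams=('scene','side','wrist'),what=('tube','vb'),zt=25):
    T=[];V=[];ims={}
    for n in cams:
        im=optics.get_image(n);ims[n]=im;f=n=='wrist'
        for k,s in (('tube',0),('tube_left',90),('tube_right',-90),('tube_mid_left',40),('tube_mid_right',-40)):
            for r in nets.tip_of(k,im):
                if r['conf']>.4: T.append((im,f,s,np.array(r['uv']),n,k))
        for k,p in (('vblock',(0,0,0)),('crest',(-19,0,10)),('stop_face',(0,80,27.7))):
            for r in nets.tip_of(k,im)[:1]:
                if r['conf']>.4: V.append((im,f,p,np.array(r['uv']),n,k))
    def tp(q,s): return [q[0]-np.sin(q[2])*s,q[1]+np.cos(q[2])*s,zt]
    def vp(q,p): return [q[0]+np.cos(q[2])*p[0]-np.sin(q[2])*p[1],q[1]+np.sin(q[2])*p[0]+np.cos(q[2])*p[1],p[2]]
    def solve(obs,fn,x0,gate):
        o=[a for a in obs if np.linalg.norm(proj(a[0],fn(x0,a[2]),a[1])-a[3])<gate]
        r=least_squares(lambda q:np.concatenate([proj(a[0],fn(q,a[2]),a[1])-a[3] for a in o]),x0,loss='soft_l1',x_scale=[10,10,.1])
        if verbose:
            for a in o: print('  ',a[4],a[5],(proj(a[0],fn(r.x,a[2]),a[1])-a[3]).round(1))
        return r.x
    return T,V,ims,solve,tp,vp
E
python3 - <<'E'
from fit import *
T,V,ims,solve,tp,vp=fit()
t=solve(T,tp,[468,-47,.04],18);v=solve(V,vp,[585,8,.05],18)
print('tube',t,'vb',v)
for n,im in ims.items():
    F=im['frame'].copy();k=3;F=cv2.resize(F,None,fx=k,fy=k,interpolation=3);f=n=='wrist'
    P=lambda p:tuple(int(c) for c in ((proj(im,p,f)+.5)*k))
    for a,b in (((-70,-80,0),(-70,80,0)),((-19,-80,10),(-19,80,10)),((55,-80,32),(55,80,32)),((55,80,45),(-20,80,45)),((55,92,45),(-20,92,45)),((-20,92,45),(-20,80,45)),((-70,-80,0),(-19,-80,10)),((55,-80,0),(55,80,0)),((55,-80,0),(55,-80,32))):
        cv2.line(F,P(vp(v,a)),P(vp(v,b)),(0,0,255),1)
    cv2.line(F,P(tp(t,-90)),P(tp(t,90)),(255,0,0),1)
    for s in(-90,90):
        c=np.array(tp(t,s));u=np.array([np.cos(t[2]),np.sin(t[2]),0])
        pts=[P(c+25*(np.cos(g)*u+np.sin(g)*np.array([0,0,1]))) for g in np.linspace(0,6.28,30)]
        cv2.polylines(F,[np.array(pts)],True,(0,200,0),1)
    x,y=P([530,-10,20]); F=F[max(0,y-290):y+290,max(0,x-390):x+390];cv2.imwrite(f'pics/ov_{n}.png',F)
E
```

```text
scene tube [-0.3  0.7]
   scene tube [-11.5  -7.4]
   scene tube_left [-1.5 -2.2]
   scene tube_right [ 1.4 -4. ]
   scene tube_mid_left [-0.5  3.3]
   scene tube_mid_right [-0.9  1.3]
   side tube [0.4 1.6]
   side tube_left [ 2.  -2.2]
   side tube_right [-1.3 -1.8]
   side tube_mid_left [2.5 0.1]
   side tube_mid_right [ 1.2 -0.9]
   wrist tube [0.9 1.3]
   wrist tube_left [-0.6  2.4]
   wrist tube_right [ 0.1 -0.4]
   wrist tube_mid_left [0.4 2.1]
   wrist tube_mid_right [-0.4  0.3]
   scene vblock [-2.1 -1.4]
   scene crest [-0.6 -3.4]
   scene stop_face [0.3 1.4]
   side vblock [1.7 1.2]
   side crest [-1.3  3.1]
   side stop_face [-0.5  2.2]
   wrist vblock [ 0.1 -0.6]
   wrist crest [-1.   2.8]
   wrist stop_face [ 0.2 -1.8]
tube [ 4.67249976e+02 -4.69688676e+01  4.34277133e-02] vb [5.86851758e+02 6.28799404e+00 1.06151227e-01]
```

```bash
ls pics
```

```text
ov_scene.png
ov_side.png
ov_wrist.png
sc_crop.png
scene0.png
si_crop.png
side0.png
wr.png
wrist0.png
```

View pics/ov_wrist.png

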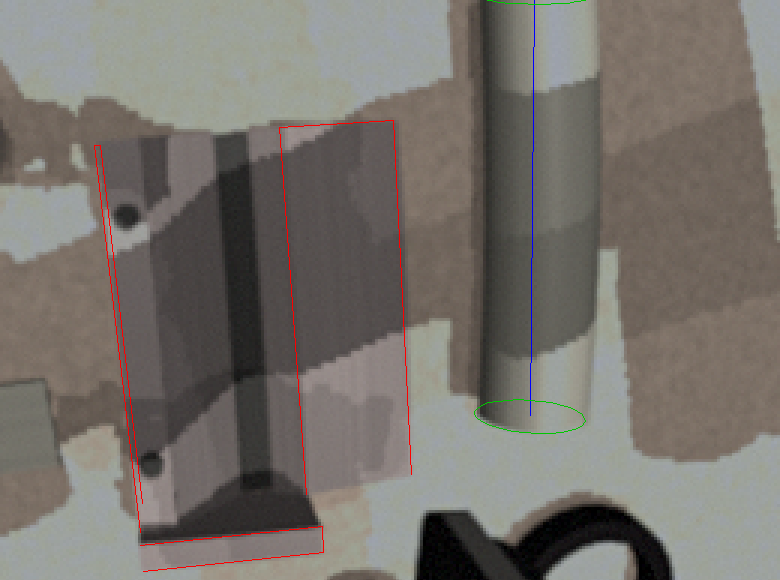

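View pics/ov_side.png

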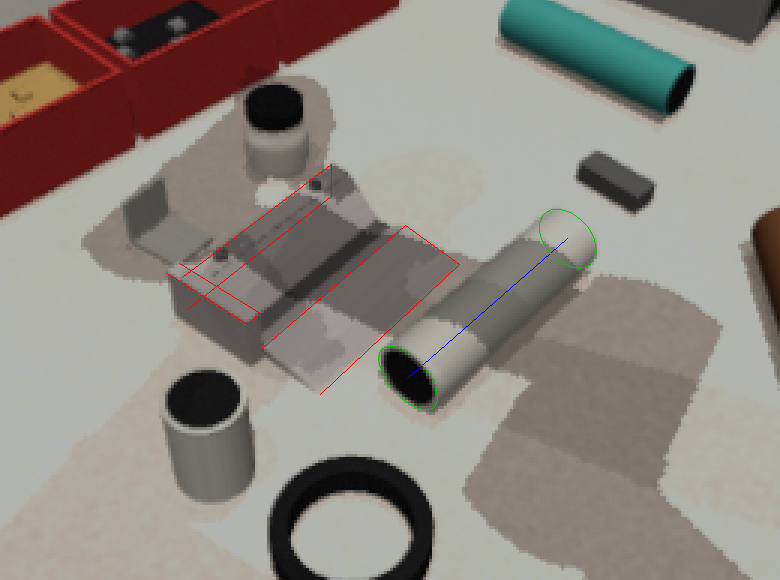

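View pics/ov_scene.png

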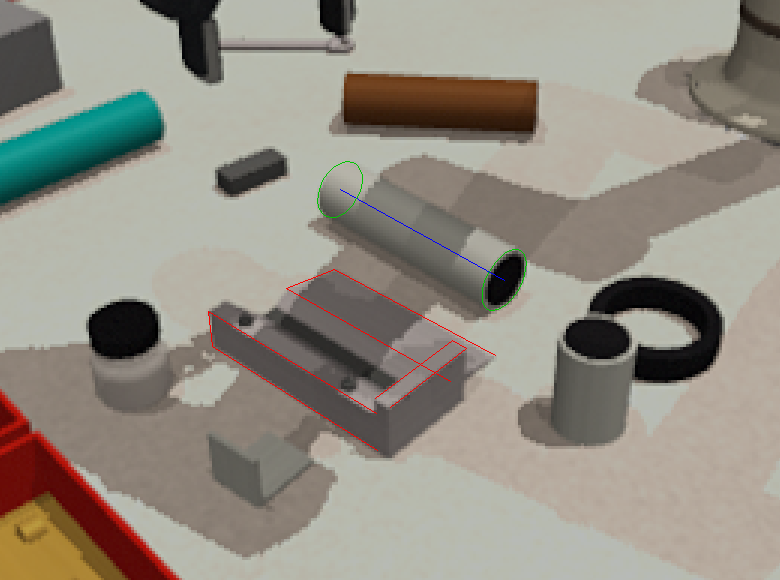

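The aluminium tube is the silver-grey one at scene (259,183). The look-alikes, teal at (139,158) and brown at about (270,140), don't match the colours. The enlarged crops confirm this, showing bare metal with black caps, and the overlay of the fitted tube and V-block matches to 2–3 mm. Next I'll turn the open gripper 90° to push with both fingers' sides.

>>> move_arm(steps=[[1, -40, -10, 0, 0, 0, 0.12], [1, -80, -20, 0, 0, 0, 0.24], [1, -120, -30, 0, 0, 0, 0.36], [1, -160, -40, 0, 0, 0, 0.48], [1, -200, -50, 0, 0, 0, 0.6]])

```text
clock: 3.57
position: [423.1, -50.5, 207.1]
ee_rot: [0.886, -0.464, -0.0, 0.0]
contact_force: [0.1, 0.3, 1.2]
gripper_width: 85.6
```

>>> move_arm(steps=[[1, -27, -4, 0, 0, 0, 0.12], [1, -27, -4, 0, 0, 0, 0.24], [1, -27, -4, 0, 0, 0, 0.36], [1, -27, -4, 0, 0, 0, 0.48], [1, -27, -4, 0, 0, 0, 0.6]])

```text
clock: 3.98
position: [397.9, -54.0, 207.8]
ee_rot: [0.983, -0.181, 0.001, -0.0]
contact_force: [1.3, 1.1, 0.2]
gripper_width: 85.5
```

>>> move_arm(steps=[[1, 0, 0, 0, 0, 0, 0.12], [1, 0, 0, 0, 0, 0, 0.24], [1, 0, 0, 0, 0, 0, 0.36], [1, 0, 0, 0, 0, 0, 0.477], [1, 0, 0, 0, 0, 0, 0.477]])

```text
clock: 4.4
position: [398.0, -54.0, 207.5]
ee_rot: [0.999, 0.054, 0.0, -0.0]
contact_force: [0.1, 0.4, 0.5]
gripper_width: 85.2
```

Run:
```python
from h import *
from scipy.spatial.transform import Rotation as R
s=readout.read_state();print(s['clock'],s['position'].round(1),R.from_quat(s['ee_rot']).as_matrix().round(3),s['contact_force'],s['joints'].round(2))
im=optics.get_image('wrist');cv2.imwrite('pics/w1.png',cv2.resize(im['frame'],(780,585)))
```

```text
4.4 [398.  -54.  207.5] [[ 0.994  0.108  0.001]
 [ 0.108 -0.994  0.   ]
 [ 0.001 -0.    -1.   ]] [0.05288386 0.4075192  0.53505617] [ 0.27 -0.01 -0.49  0.   -1.09  1.4 ]
```

View pics/w1.png

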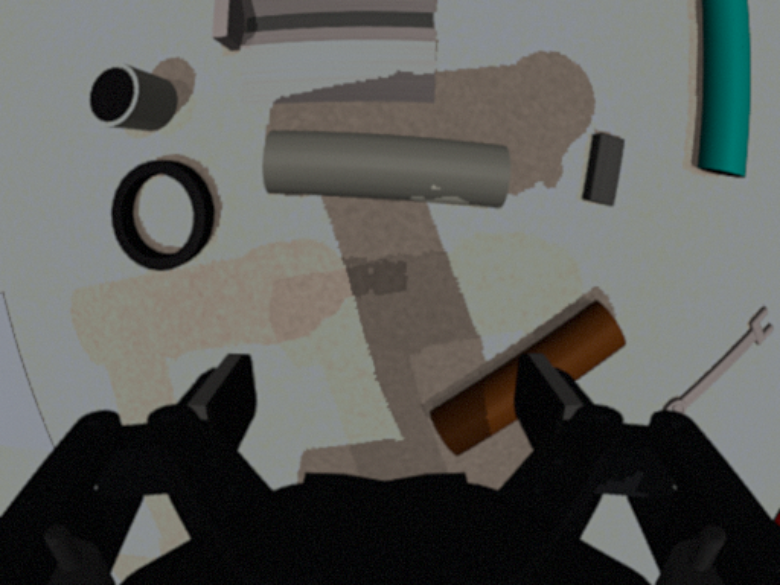

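>>> move_arm(steps=[[1, 0, 0, -40, 0, 0, 0], [1, 0, 0, -80, 0, 0, 0], [1, 0, 0, -120, 0, 0, 0], [1, 0, 0, -160, 0, 0, 0], [1, 0, 0, -185, 0, 0, 0]])

```text
clock: 4.87
position: [396.0, -54.4, 19.6]
ee_rot: [0.999, 0.051, -0.002, 0.0]
contact_force: [0.1, 0.1, -0.3]
gripper_width: 85.3
```

>>> move_arm(steps=[[1, 0, 0, -8, 0, 0, 0], [1, 0, 0, -15, 0, 0, 0], [1, 0, 0, -20, 0, 0, 0], [1, 0, 0, -20, 0, 0, 0]])

```text
clock: 5.2
position: [398.1, -53.9, 2.0]
ee_rot: [0.999, 0.053, -0.0, 0.0]
contact_force: [-0.2, -0.2, 0.3]
gripper_width: 85.5
```

Run:
```python
from h import *
s=readout.read_state();print(s['clock'],s['position'].round(1),s['contact_force'])
im=optics.get_image('wrist');F=im['frame']
im2=optics.get_image('side');cv2.imwrite('pics/w2.png',np.hstack([cv2.resize(F,(400,300)),cv2.resize(im2['frame'][130:330,200:467],(400,300))]))
```

```text
5.2 [398.1 -53.9   2. ] [-0.23681838 -0.15390493  0.31849663]
```

View pics/w2.png

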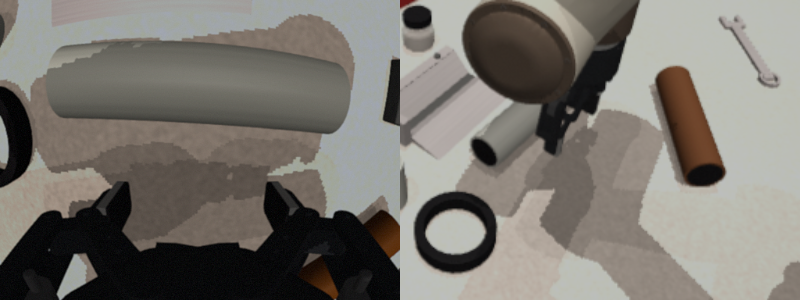

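>>> move_arm(steps=[[1, 7, 0.7, 0, 0, 0, 0], [1, 13, 1.4, 0, 0, 0, 0], [1, 18, 1.9, 0, 0, 0, 0], [1, 21, 2.2, 0, 0, 0, 0], [1, 24, 2.5, 0, 0, 0, 0]])

```text
clock: 5.72
position: [422.8, -51.3, 2.5]
ee_rot: [0.999, 0.053, 0.0, -0.0]
contact_force: [-0.1, 0.9, 0.7]
gripper_width: 85.5
```

>>> move_arm(steps=[[1, 3, 0.3, 0, 0, 0, 0], [1, 6, 0.6, 0, 0, 0, 0], [1, 9, 0.9, 0, 0, 0, 0], [1, 12, 1.3, 0, 0, 0, 0], [1, 15, 1.6, 0, 0, 0, 0]])

```text
clock: 6.13
position: [436.1, -50.2, 2.4]
ee_rot: [0.999, 0.053, -0.001, 0.0]
contact_force: [-6.9, 0.1, 12.2]
gripper_width: 85.6
```

```bash
cat > look.py <<'E'
import sys
from fit import *
tag,x,y=sys.argv[1],float(sys.argv[2]),float(sys.argv[3]); zt=float(sys.argv[4]) if len(sys.argv)>4 else 25
s=readout.read_state();print(s['clock'],s['position'].round(1),s['contact_force'].round(1))
T,V,ims,solve,tp,vp=fit(cams=('wrist','scene'),zt=zt)
t=solve([o for o in T],tp,[x,y,.08],25)
v=np.array([586.85,6.29,.106]);c,sn=np.cos(v[2]),np.sin(v[2]);d=t[:2]-v[:2]
print('tube',t.round(3),'in vb',(c*d[0]+sn*d[1]).round(1),(-sn*d[0]+c*d[1]).round(1))
cv2.imwrite(f'pics/{tag}.png',np.hstack([cv2.resize(ims['wrist']['frame'],(400,300)),cv2.resize(ims['scene']['frame'][120:270,170:370],(400,300))]))
E
python3 look.py w3 475 -46
```

```text
6.1333 [436.1 -50.2   2.4] [-6.9  0.1 12.2]
   wrist tube [1.3 2.2]
   wrist tube_left [ 4.1 -0. ]
   wrist tube_right [-2.7 -2.2]
   wrist tube_mid_left [ 0.5 -1.8]
   wrist tube_mid_right [-3.1  0.1]
   scene tube [ 0.8 -0.2]
   scene tube_left [-1.8 -2.8]
   scene tube_right [ 2.7 -1.8]
   scene tube_mid_left [4.3 1.6]
   scene tube_mid_right [1.6 5.6]
tube [ 4.67674e+02 -4.62680e+01  4.70000e-02] in vb -124.1 -39.7
```

View pics/w3.png

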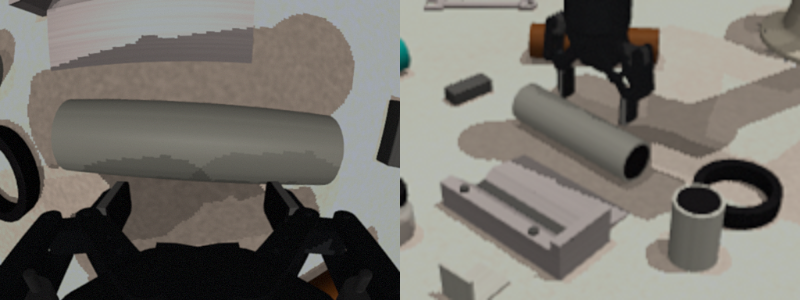

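Run:
```python
from h import *
A=[]
for n in('scene','side'):
    im=optics.get_image(n);F=cv2.resize(im['frame'],None,fx=5,fy=5,interpolation=3)
    # mark expected tips: tool frame y axis dir (jaw) = (.108,-.994); 
    c=np.array([436.1,-50.2,0]);j=np.array([.108,-.994,0])
    for sgn in(-1,1):
        for z in (15,40):
            p=c+sgn*j*43+np.array([0,0,z]);u=proj(im,p);cv2.circle(F,tuple(int(q*5+2) for q in u),3,(0,0,255) if z==15 else (0,255,0),-1)
    u=proj(im,[440,-50,30])*5;x,y=int(u[0]),int(u[1]);A.append(F[y-290:y+290,x-195:x+195])
cv2.imwrite('pics/z1.png',np.hstack(A))
```

```text
(no output)
```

View pics/z1.png

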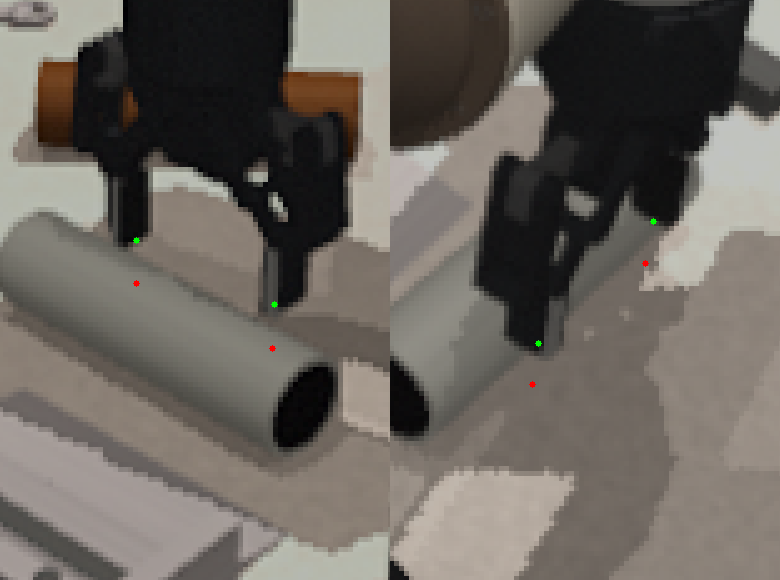

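The force points up and the picture agrees: the open fingertips sit about 38 mm high and are pressing on the tube's upper side. I'll back off and partly close the fingers so the tips come lower.

>>> move_arm(steps=[[1, -6, -0.6, 0, 0, 0, 0], [0, -14, -1.5, 5, 0, 0, 0], [0, -20, -2.1, 10, 0, 0, 0], [0, -20, -2.1, 10, 0, 0, 0], [0, -20, -2.1, 10, 0, 0, 0]])

```text
clock: 7.55
position: [417.0, -51.9, 12.9]
ee_rot: [0.999, 0.053, 0.001, -0.0]
contact_force: [0.6, 0.8, -0.3]
gripper_width: 43.0
```

>>> move_arm(steps=[[-0.3, 0, 0, 0, 0, 0, 0], [-0.3, 0, 0, 0, 0, 0, 0], [-0.3, 0, 0, 0, 0, 0, 0]])

```text
clock: 7.8
position: [417.2, -51.9, 12.2]
ee_rot: [0.999, 0.053, 0.0, 0.0]
contact_force: [-1.0, -0.2, 0.6]
gripper_width: 29.9
```

```bash
cat > tips.py <<'E'
import sys
from h import *
s=readout.read_state();print(s['clock'],s['position'].round(1),s['contact_force'].round(1),s['gripper_width'])
A=[];c=s['position'].copy();w=s['gripper_width']/2;j=np.array([.108,-.994,0])
for n in('scene','side'):
    im=optics.get_image(n);F=cv2.resize(im['frame'],None,fx=5,fy=5,interpolation=3)
    for sgn in(-1,1):
        for dz,col in ((0,(0,0,255)),(13,(0,255,255)),(30,(0,255,0))):
            u=proj(im,c+sgn*j*w+np.array([0,0,dz]));cv2.circle(F,tuple(int(q*5+2) for q in u),3,col,-1)
    u=proj(im,c+[10,0,25])*5;x,y=int(u[0]),int(u[1]);A.append(F[max(0,y-290):y+290,max(0,x-195):x+195])
cv2.imwrite(f'pics/{sys.argv[1]}.png',np.hstack(A))
E
python3 tips.py z2
```

```text
7.8 [417.2 -51.9  12.2] [-1.  -0.2  0.6] 29.877317266219173
```

View pics/z2.png

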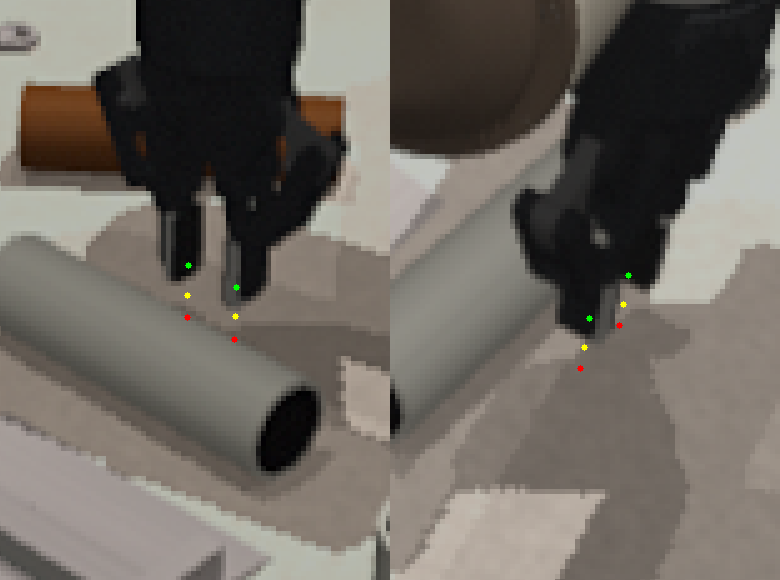

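>>> move_arm(steps=[[-0.3, 0, 0, -6, 0, 0, 0], [-0.3, 0, 0, -12, 0, 0, 0], [-0.3, 0, 0, -17, 0, 0, 0], [-0.3, 0, 0, -17, 0, 0, 0]])

```text
clock: 8.23
position: [415.9, -52.2, -6.0]
ee_rot: [0.999, 0.053, -0.002, 0.0]
contact_force: [0.5, 0.1, 0.1]
gripper_width: 29.9
```

```bash
python3 tips.py z3
```

```text
8.2333 [415.9 -52.2  -6. ] [0.5 0.1 0.1] 29.858848203327163
```

View pics/z3.png

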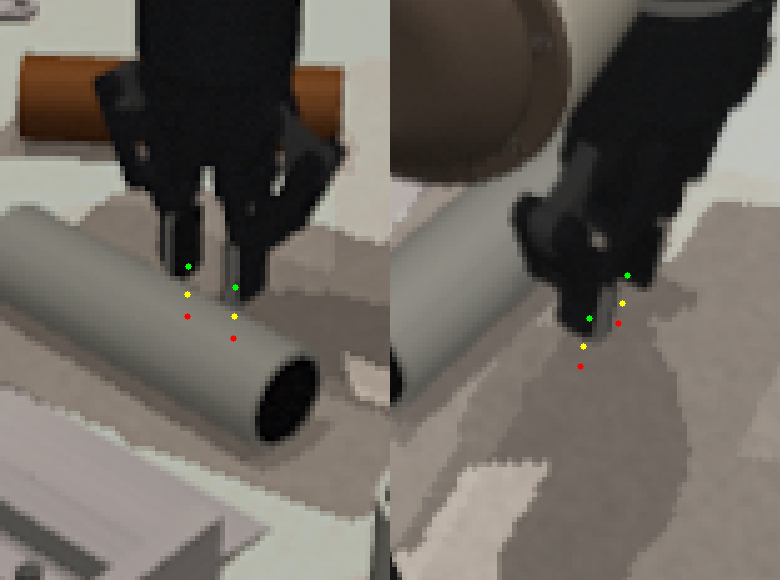

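>>> move_arm(steps=[[-0.3, 5, 0.5, 0, 0, 0, 0], [-0.3, 9, 0.9, 0, 0, 0, 0], [-0.3, 12, 1.3, 0, 0, 0, 0], [-0.3, 15, 1.6, 0, 0, 0, 0], [-0.3, 18, 1.9, 0, 0, 0, 0]])

```text
clock: 8.75
position: [435.5, -50.0, -4.6]
ee_rot: [0.999, 0.053, 0.0, -0.0]
contact_force: [-0.6, -0.0, -0.1]
gripper_width: 29.5
```

>>> move_arm(steps=[[-0.3, 3, 0.3, 0, 0, 0, 0], [-0.3, 6, 0.6, 0, 0, 0, 0], [-0.3, 9, 0.9, 0, 0, 0, 0], [-0.3, 12, 1.3, 0, 0, 0, 0]])

```text
clock: 9.08
position: [447.2, -48.8, -4.7]
ee_rot: [0.999, 0.053, -0.0, 0.0]
contact_force: [0.0, -0.4, 0.0]
gripper_width: 29.9
```

```bash
python3 look.py w4 477 -45
```

```text
9.0833 [447.2 -48.8  -4.7] [ 0.  -0.4  0. ]
   wrist tube [1.9 0.6]
   wrist tube_left [4.2 0.1]
   wrist tube_right [-2.5 -1.4]
   wrist tube_mid_left [ 0.1 -0.8]
   wrist tube_mid_right [-3.6  0.1]
   scene tube [ 1.3 -0.4]
   scene tube_left [-2.4 -3.2]
   scene tube_right [ 6.6 -1.3]
   scene tube_mid_right [1.9 2.1]
tube [ 4.84885e+02 -4.56800e+01  3.40000e-02] in vb -106.9 -40.9
```

View pics/w4.png

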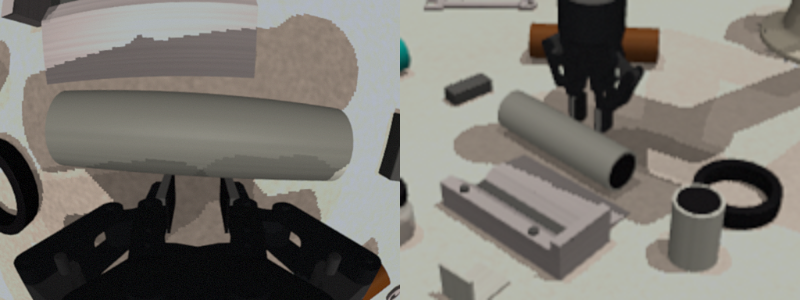

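>>> move_arm(steps=[[-0.3, 4, 0.1, 0, 0, 0, 0], [-0.3, 8, 0.2, 0, 0, 0, 0], [-0.3, 12, 0.4, 0, 0, 0, 0], [-0.3, 16, 0.6, 0, 0, 0, 0], [-0.3, 20, 0.8, 0, 0, 0, 0]])

```text
clock: 10.4
position: [467.7, -47.9, -4.7]
ee_rot: [0.999, 0.053, 0.0, -0.0]
contact_force: [0.5, 0.5, 0.4]
gripper_width: 30.3
```

```bash
python3 look.py w5 495 -45
```

```text
10.4 [467.7 -47.9  -4.7] [0.5 0.5 0.4]
   wrist tube [1.9 1.4]
   wrist tube_left [ 2.2 -1. ]
   wrist tube_right [-1.2 -2.6]
   wrist tube_mid_left [ 0.1 -0.5]
   wrist tube_mid_right [-2.5  0.2]
   scene tube [ 1.9 -2. ]
   scene tube_left [ 0.6 -4.9]
   scene tube_mid_left [ 2.6 -0.7]
   scene tube_mid_right [2.4 0.2]
tube [ 5.04994e+02 -4.55520e+01  3.90000e-02] in vb -86.9 -42.9
```

View pics/w5.png

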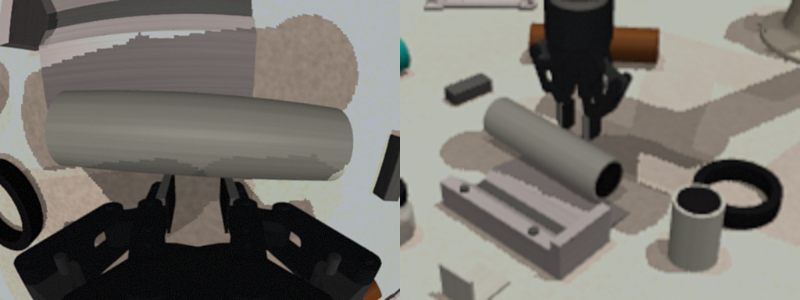

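>>> move_arm(steps=[[-0.3, -4, -10, 0, 0, 0, 0], [-0.3, 0, -20, 0, 0, 0, 0], [-0.3, 4, -19, 0, 0, 0, 0], [-0.3, 8, -18.5, 0, 0, 0, 0], [-0.3, 12, -18, 0, 0, 0, 0]])

```text
clock: 11.72
position: [479.2, -66.4, -4.7]
ee_rot: [0.999, 0.053, -0.0, 0.0]
contact_force: [-0.5, 0.1, 0.9]
gripper_width: 30.0
```

>>> move_arm(steps=[[-0.3, 4, 0.4, 0, 0, 0, 0], [-0.3, 8, 0.8, 0, 0, 0, 0], [-0.3, 12, 1.3, 0, 0, 0, 0]])

```text
clock: 11.97
position: [490.8, -64.7, -4.8]
ee_rot: [0.999, 0.053, -0.001, 0.0]
contact_force: [-2.0, -0.7, 1.5]
gripper_width: 29.9
```

```bash
python3 look.py w6 525 -45 27
```

```text
11.9667 [490.8 -64.7  -4.8] [-2.  -0.7  1.5]
   wrist tube [4.4 0.4]
   wrist tube_left [1.4 0.2]
   wrist tube_right [-3.8 -3.3]
   wrist tube_mid_left [-0.7 -0.8]
   wrist tube_mid_right [-0.1  1.8]
   scene tube [-0.9  1.3]
   scene tube_left [-2.4 -0. ]
   scene tube_right [ 2.5 -2.6]
   scene tube_mid_left [0.6 0.8]
   scene tube_mid_right [0.5 2.4]
tube [ 5.25893e+02 -4.43390e+01  9.40000e-02] in vb -66.0 -43.9
```

View pics/w6.png

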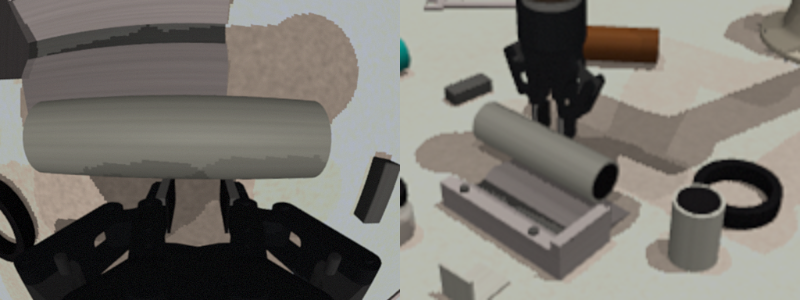

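>>> move_arm(steps=[[-0.3, 4, 0.8, 0.5, 0, 0, 0], [-0.3, 8, 1.6, 1, 0, 0, 0], [-0.3, 12, 2.4, 1.5, 0, 0, 0], [-0.3, 16, 3.2, 2, 0, 0, 0], [-0.3, 20, 4, 2.5, 0, 0, 0]])

```text
clock: 13.28
position: [511.5, -60.6, -2.1]
ee_rot: [0.999, 0.053, 0.0, 0.0]
contact_force: [-2.5, -1.0, 2.1]
gripper_width: 29.6
```

>>> move_arm(steps=[[-0.3, 4, 0.8, 0.5, 0, 0, 0], [-0.3, 8, 1.6, 1, 0, 0, 0], [-0.3, 12, 2.4, 1.5, 0, 0, 0], [-0.3, 16, 3.2, 2, 0, 0, 0]])

```text
clock: 13.62
position: [527.4, -57.4, -0.1]
ee_rot: [0.999, 0.053, -0.0, 0.0]
contact_force: [-2.8, 0.6, 2.2]
gripper_width: 29.8
```

```bash
python3 look.py w7 562 -40 33
```

```text
13.6167 [ 5.274e+02 -5.740e+01 -1.000e-01] [-2.8  0.6  2.2]
   wrist tube [1.1 1.1]
   wrist tube_left [1.3 0.4]
   wrist tube_right [-6.3 -0.7]
   wrist tube_mid_left [ 3.  -4.5]
   wrist tube_mid_right [-5.3  0.2]
   scene tube [-1.9  0.4]
   scene tube_left [0.2 1.3]
   scene tube_right [ 1.2 -0.4]
   scene tube_mid_left [-0.1  1.5]
   scene tube_mid_right [1.8 2.7]
tube [ 5.61835e+02 -3.99270e+01  9.50000e-02] in vb -29.8 -43.3
```

View pics/w7.png

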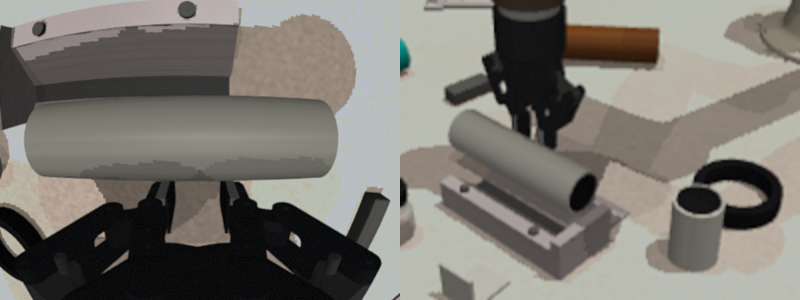

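>>> move_arm(steps=[[-0.3, 3, 0.4, 0.5, 0, 0, 0], [-0.3, 6, 0.8, 1, 0, 0, 0], [-0.3, 9, 1.2, 1.5, 0, 0, 0], [-0.3, 12, 1.5, 2, 0, 0, 0], [-0.3, 15, 1.8, 2, 0, 0, 0]])

```text
clock: 14.93
position: [543.7, -55.4, 2.2]
ee_rot: [0.999, 0.053, 0.001, -0.0]
contact_force: [-0.8, -0.1, -0.1]
gripper_width: 30.0
```

>>> move_arm(steps=[[-0.3, 0, 0, 0, 0, 0, 0], [-0.3, 0, 0, 0, 0, 0, 0]])

```text
clock: 15.1
position: [542.7, -55.5, 1.9]
ee_rot: [0.999, 0.053, 0.001, -0.0]
contact_force: [-0.0, -0.5, 0.7]
gripper_width: 29.3
```

```bash
python3 look.py w8 580 -38 28
```

```text
15.1 [542.7 -55.5   1.9] [-0.  -0.5  0.7]
   wrist tube [3.2 0.5]
   wrist tube_left [0.7 0.1]
   wrist tube_right [-3.6 -1.9]
   wrist tube_mid_left [ 0.8 -3.3]
   wrist tube_mid_right [-1.   0.6]
   scene tube [1.3 0.5]
   scene tube_left [-0.7 -0.6]
   scene tube_right [ 3.3 -1.8]
   scene tube_mid_left [2.5 0.1]
   scene tube_mid_right [2.2 3.4]
tube [ 5.90706e+02 -3.68780e+01  8.50000e-02] in vb -0.7 -43.3
```

View pics/w8.png

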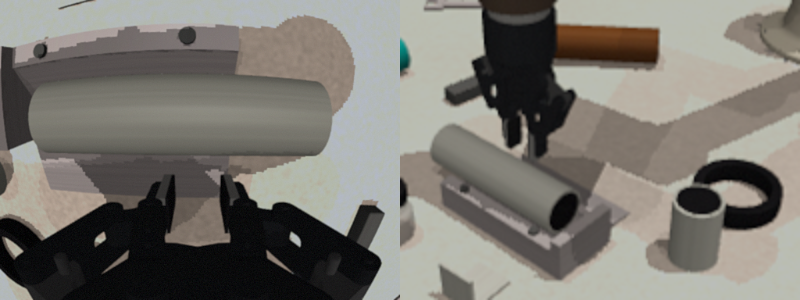

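>>> move_arm(steps=[[-0.3, -15, -2, 5, 0, 0, 0], [-0.6, -20, -2, 45, 0, 0, 0], [-1, -20, -10, 85, 0, 0, -0.12], [-1, -10, -40, 100, 0, 0, -0.24], [-1, 10, -70, 100, 0, 0, -0.36]])

```text
clock: 16.42
position: [554.0, -125.6, 107.6]
ee_rot: [0.992, -0.128, 0.005, -0.001]
contact_force: [0.5, 0.5, -0.6]
gripper_width: -0.1
```

>>> move_arm(steps=[[-1, 20, -20, 0, 0, 0, -0.12], [-1, 40, -38, 0, 0, 0, -0.24], [-1, 52, -38, 0, 0, 0, -0.36], [-1, 52, -38, 0, 0, 0, -0.48], [-1, 52, -38, 0, 0, 0, -0.6]])

```text
clock: 16.83
position: [604.3, -164.3, 101.1]
ee_rot: [0.909, -0.417, -0.0, 0.0]
contact_force: [-0.4, -0.3, -1.2]
gripper_width: -0.4
```

>>> move_arm(steps=[[-1, 0, 0, 0, 0, 0, -0.12], [-1, 0, 0, 0, 0, 0, -0.24], [-1, 0, 0, -15, 0, 0, -0.36], [-1, 0, 0, -30, 0, 0, -0.48], [-1, 0, 0, -45, 0, 0, -0.61]])

```text
clock: 17.25
position: [604.0, -163.6, 56.5]
ee_rot: [0.744, -0.669, 0.0, -0.0]
contact_force: [0.8, 0.2, 0.2]
gripper_width: -0.1
```

```bash
cat > tips2.py <<'E'
import sys
from h import *
s=readout.read_state();print(s['clock'],s['position'].round(1),s['ee_rot'].round(3),s['contact_force'].round(1),s['gripper_width'])
A=[];c=s['position'].copy()
for n,cr in(('scene',4),('side',4)):
    im=optics.get_image(n);F=cv2.resize(im['frame'],None,fx=cr,fy=cr,interpolation=3)
    for dz,col in ((0,(0,0,255)),(13,(0,255,255)),(25,(0,255,0))):
        u=proj(im,c+np.array([0,0,dz]));cv2.circle(F,tuple(int(q*cr+2) for q in u),3,col,-1)
    u=proj(im,c+[0,30,20])*cr;x,y=int(u[0]),int(u[1]);A.append(F[max(0,y-290):y+290,max(0,x-195):x+195])
cv2.imwrite(f'pics/{sys.argv[1]}.png',np.hstack([cv2.resize(a,(390,580)) if a.shape[:2]!=(580,390) else a for a in A]))
im=optics.get_image('wrist');cv2.imwrite(f'pics/{sys.argv[1]}w.png',im['frame'])
E
python3 tips2.py z4
```

```text
17.25 [ 604.  -163.6   56.5] [ 0.744 -0.669  0.    -0.   ] [0.8 0.2 0.2] -0.11284786836807675
```

View pics/z4.png

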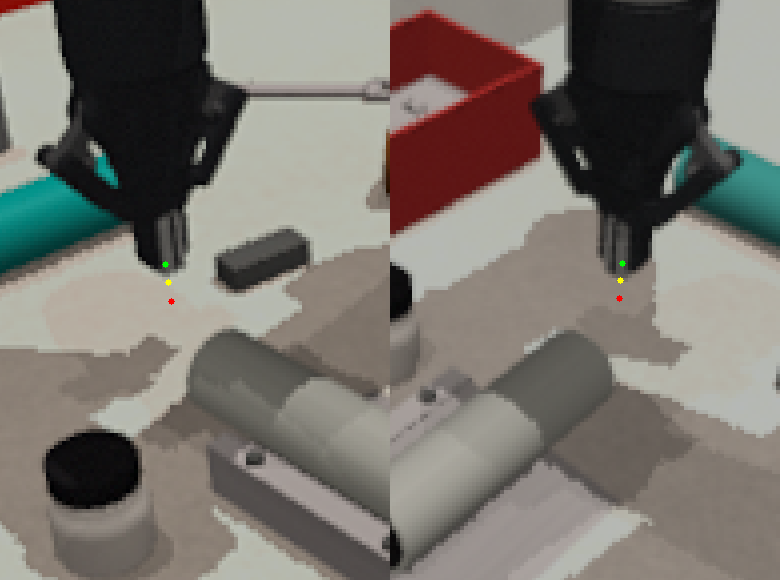

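View pics/z4w.png

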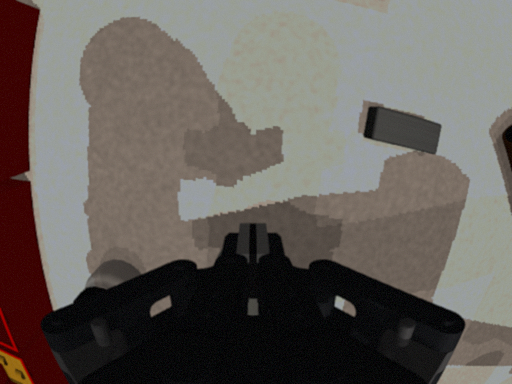

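>>> move_arm(steps=[[-1, 0, 0, -20, 0, 0, 0], [-1, 0, 0, -40, 0, 0, 0], [-1, 0, 0, -52, 0, 0, 0], [-1, 0, 0, -59, 0, 0, 0], [-1, 0, 0, -59, 0, 0, 0]])

```text
clock: 17.82
position: [603.3, -163.7, -3.2]
ee_rot: [0.746, -0.666, -0.001, 0.001]
contact_force: [-0.0, 0.0, -0.1]
gripper_width: 0.0
```

>>> move_arm(steps=[[-1, -0.6, 6, 0, 0, 0, 0], [-1, -1.2, 11, 0, 0, 0, 0], [-1, -1.6, 15, 0, 0, 0, 0], [-1, -1.9, 18, 0, 0, 0, 0], [-1, -2.1, 20, 0, 0, 0, 0]])

```text
clock: 18.23
position: [602.3, -143.0, -1.4]
ee_rot: [0.746, -0.666, 0.0, -0.0]
contact_force: [0.2, 0.5, -0.4]
gripper_width: -0.2
```

```bash
python3 tips2.py z5
```

```text
18.2333 [ 602.3 -143.    -1.4] [ 0.746 -0.666  0.    -0.   ] [ 0.2  0.5 -0.4] -0.19163203274328058
```

View pics/z5.png

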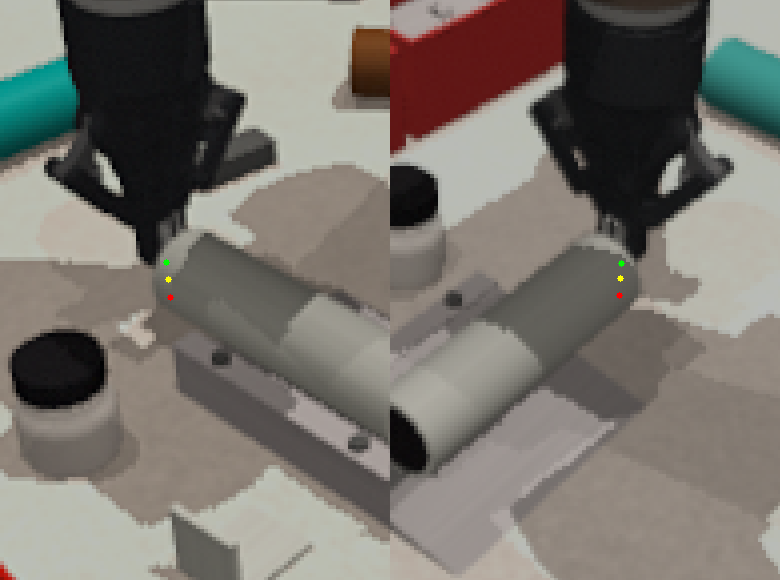

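>>> move_arm(steps=[[-1, -0.3, 3, 0, 0, 0, 0], [-1, -0.6, 6, 0, 0, 0, 0], [-1, -1, 9, 0, 0, 0, 0], [-1, -1.3, 12, 0, 0, 0, 0], [-1, -1.6, 15, 0, 0, 0, 0]])

```text
clock: 18.8
position: [600.3, -128.7, -2.2]
ee_rot: [0.746, -0.666, 0.0, 0.0]
contact_force: [1.1, -1.9, -0.5]
gripper_width: -0.2
```

>>> move_arm(steps=[[-1, -0.3, 3, 0, 0, 0, 0], [-1, -0.6, 6, 0, 0, 0, 0], [-1, -1, 9, 0, 0, 0, 0]])

```text
clock: 19.05
position: [599.5, -119.4, -2.2]
ee_rot: [0.746, -0.666, 0.0, -0.0]
contact_force: [1.4, -2.0, 0.6]
gripper_width: -0.1
```

```bash
sed -i "s/('wrist','scene')/('side','scene')/" look.py; python3 look.py w9 588 -22 27.7; python3 tips2.py z6
```

```text
19.05 [ 599.5 -119.4   -2.2] [ 1.4 -2.   0.6]
   side tube [-2.5  0.6]
   side tube_left [ 2.  -1.2]
   side tube_right [ 0.2 -2.1]
   side tube_mid_left [0.2 3.5]
   side tube_mid_right [-0.9 -0.4]
   side tube_mid_right [ 10.4 -10.2]
   scene tube [0.9 0.3]
   scene tube_left [0.2 2. ]
   scene tube_right [ 2.1 -2.8]
   scene tube_mid_right [-1.7  4.3]
tube [ 5.88802e+02 -1.48680e+01  1.10000e-01] in vb -0.3 -21.2
19.95 [ 599.3 -119.7   -2.2] [ 0.746 -0.666 -0.     0.   ] [0.4 0.4 0. ] 0.2860497306316154Traceback (most recent call last):
  File "look.py", line 9, in <module>
    cv2.imwrite(f'pics/{tag}.png',np.hstack([cv2.resize(ims['wrist']['frame'],(400,300)),cv2.resize(ims['scene']['frame'][120:270,170:370],(400,300))]))
                                                        ~~~^^^^^^^^^
KeyError: 'wrist'
```

View pics/z6.png

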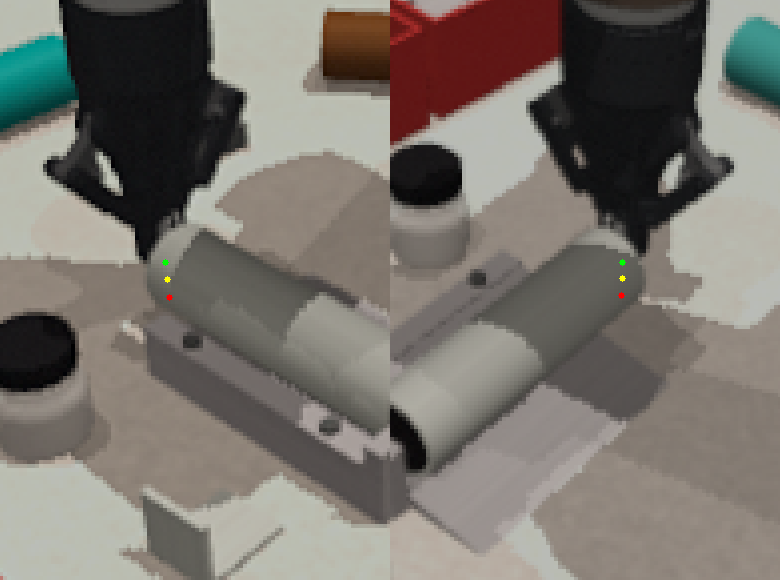

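Sliding well at about 2 N. About 11 mm remain.

>>> move_arm(steps=[[-1, -0.3, 3, 0, 0, 0, 0], [-1, -0.6, 5.5, 0, 0, 0, 0], [-1, -0.8, 7.5, 0, 0, 0, 0], [-1, -0.9, 8.5, 0, 0, 0, 0]])

```text
clock: 20.43
position: [598.4, -110.9, -2.2]
ee_rot: [0.746, -0.666, 0.0, 0.0]
contact_force: [0.6, -1.7, 0.0]
gripper_width: 0.1
```

>>> move_arm(steps=[[-1, -0.1, 1, 0, 0, 0, 0], [-1, -0.2, 2, 0, 0, 0, 0]])

```text
clock: 20.6
position: [598.2, -109.1, -2.2]
ee_rot: [0.746, -0.666, 0.0, -0.0]
contact_force: [1.7, -1.9, -0.4]
gripper_width: -0.1
```

>>> move_arm(steps=[[-1, -0.1, 1, 0, 0, 0, 0], [-1, -0.2, 2, 0, 0, 0, 0]])

```text
clock: 20.77
position: [598.1, -107.1, -2.2]
ee_rot: [0.746, -0.666, 0.0, -0.0]
contact_force: [0.2, -1.4, 0.3]
gripper_width: -0.1
```

>>> move_arm(steps=[[-1, -0.1, 1, 0, 0, 0, 0], [-1, -0.2, 2, 0, 0, 0, 0]])

```text
clock: 20.93
position: [597.9, -105.1, -2.2]
ee_rot: [0.746, -0.666, 0.0, -0.0]
contact_force: [0.6, -1.1, -0.6]
gripper_width: 0.1
```

>>> move_arm(steps=[[-1, -0.1, 1, 0, 0, 0, 0], [-1, -0.1, 1, 0, 0, 0, 0]])

```text
clock: 21.1
position: [597.8, -104.7, -2.1]
ee_rot: [0.746, -0.666, 0.0, 0.0]
contact_force: [1.5, -4.8, -0.8]
gripper_width: -0.0
```

>>> move_arm(steps=[[-1, -0.1, 1, 0, 0, 0, 0], [-1, -0.1, 1, 0, 0, 0, 0], [-1, -0.1, 1, 0, 0, 0, 0], [-1, -0.1, 1, 0, 0, 0, 0]])

```text
clock: 21.43
position: [597.7, -104.7, -2.1]
ee_rot: [0.745, -0.667, 0.001, 0.0]
contact_force: [2.0, -8.9, -1.1]
gripper_width: 0.2
```

```bash
sed -i "s/ims\['wrist'\]\['frame'\],(400,300)/ims['side']['frame'][120:270,130:330],(400,300)/" look.py; python3 look.py w10 588 -5 27.7
```

```text
21.4333 [ 597.7 -104.7   -2.1] [ 2.  -8.9 -1.1]
   side tube [ 2.9 -1.2]
   side tube_left [-0.5 -4.4]
   side tube_right [-0.4 -3.6]
   side tube_mid_left [3.1 2.3]
   scene tube [0.5 0.7]
   scene tube_left [-1.3 -1. ]
   scene tube_right [2.5 0.8]
   scene tube_mid_left [0.8 1.1]
   scene tube_mid_right [0.  4.3]
tube [ 5.89332e+02 -3.33500e+00  1.20000e-01] in vb 1.4 -9.8
```

View pics/w10.png

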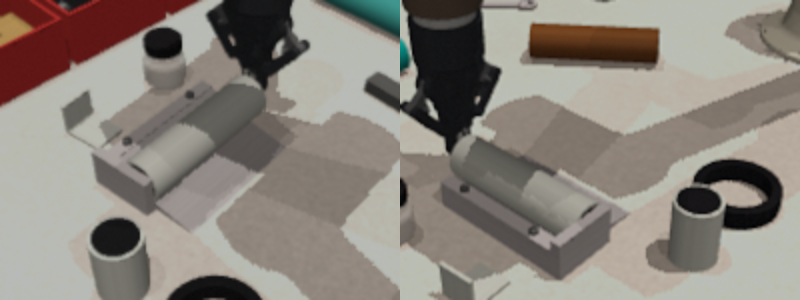

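The tube is against the stop: the fingers no longer advance, the force has risen to 9 N, and its middle reads y' = −9.8 against an ideal −10. I'll back away along the groove and then go up.

>>> move_arm(steps=[[-1, 0.3, -3, 0, 0, 0, 0], [-1, 1.5, -13, 0, 0, 0, 0], [-1, 3.5, -33, 0, 0, 0, 0], [-1, 4, -40, 20, 0, 0, 0], [-1, 4, -40, 60, 0, 0, 0]])

```text
clock: 22.75
position: [597.3, -144.3, 53.1]
ee_rot: [0.745, -0.668, -0.005, 0.004]
contact_force: [0.5, 0.9, -0.2]
gripper_width: -0.2
```

>>> move_arm(steps=[[-1, 0, -20, 40, 0, 0, 0], [-1, 0, -40, 80, 0, 0, 0], [-1, 0, -40, 100, 0, 0, 0], [-1, 0, -40, 100, 0, 0, 0], [-1, 0, -40, 100, 0, 0, 0]])

```text
clock: 23.17
position: [602.4, -183.5, 159.9]
ee_rot: [0.745, -0.667, 0.001, -0.002]
contact_force: [-0.5, 0.4, -1.1]
gripper_width: 0.4
```

```bash
sed -i "s/('side','scene')/('side','scene','wrist')/" look.py; python3 look.py w11 588 -5 27.7
```

```text
23.1667 [ 602.4 -183.5  159.9] [-0.5  0.4 -1.1]
   side tube [-0.7  0.9]
   side tube_left [ 1.3 -2.5]
   side tube_right [0.4 1.5]
   side tube_mid_left [ 0.8 -0.8]
   side tube_mid_right [ 1.2 -2.8]
   scene tube [-0.7  4.5]
   scene tube_left [-2.5 -0.5]
   scene tube_right [-0.8  1. ]
   scene tube_mid_left [2.  3.1]
   scene tube_mid_right [-2.2  4.4]
   wrist tube [1.  1.2]
   wrist tube_mid_right [0.5 1.8]
tube [ 5.88769e+02 -1.48300e+00  6.00000e-02] in vb 1.1 -7.9
```

View pics/w11.png

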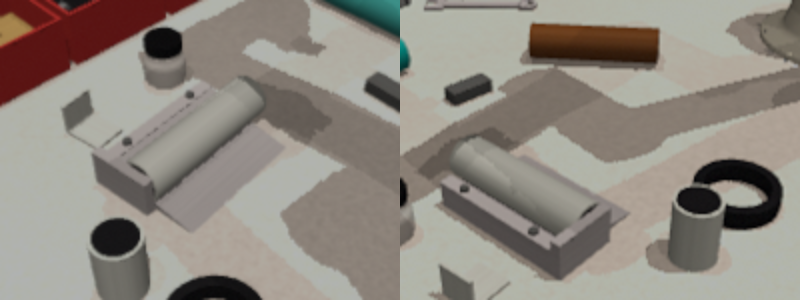

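Run:
```python
from h import *
im=optics.get_image('side');im2=optics.get_image('scene')
cv2.imwrite('pics/end.png',np.hstack([cv2.resize(im['frame'][150:235,170:285],(400,296),interpolation=3),cv2.resize(im2['frame'][180:265,180:295],(400,296),interpolation=3)]))
```

```text
(no output)
```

View pics/end.png

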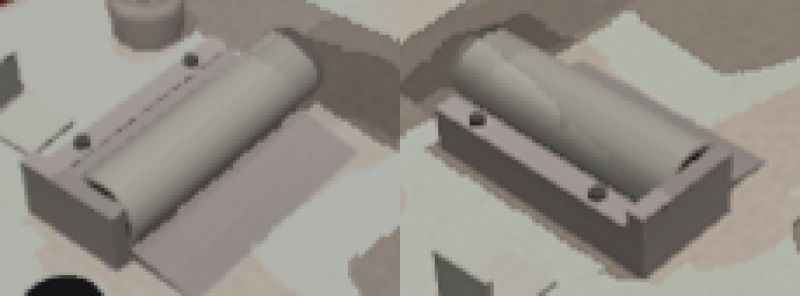

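The tube lies parallel in the groove with its left end at the stop. Nothing is touching it, so I'm handing in.

```bash
python3 -c "
from h import *
print(workorder.job_done())"
```

```text
the job is handed in; nothing more can be done
None
```

The silver tube was rolled up the ramp into the V-block groove, then slid along it until it met the end stop. I handed the job in at about 24 s of the 45 s allowed; no verdict was reported.

**How it went:** I rolled the tube with the sides of the part-closed fingers and pushed its right-hand end with the shut fingers. My first push, with the gripper fully open, pressed on the tube's upper side because the open fingertips stood about 38 mm high. The force reached about 14 N and the tube did not move measurably. I backed off, part-closed the fingers and lowered the tool before pushing again.

**Last checks:**
- **At the stop:** the fingers stopped advancing and the force rose from 2 to 9 N. The tube's middle measured 9.8 mm right of the block's centre while I pushed, against an ideal 10 mm. After I backed off it read 7.9 mm, which is measurement noise because the stop does not allow it.
- **Across the groove:** the tube read 1.1 mm off the seat.
- **Angle:** the last tube angle, 0.060 rad against 0.106 for the block, is 0.046 rad out of parallel and just inside the 0.05 limit. The reading before it, 0.120, was 0.014 rad out, and the enlarged picture shows the tube parallel in the groove.
- **Clear of the robot:** the arm is well above the bench and the force reads about zero.
- **Bystanders:** none looks moved in the pictures, but I did not measure them again.

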